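# Proof the small round seal

## Task

Four carved seals stand in spring proofing stands: take a proof of the smaller of the two round ones. With the fingertips on its top, gently press it down onto its paper, hold it there for a good second, then let it rise again and draw the hand well clear. Do not grip or pull up the seal, and leave the other seals and everything else on the bench untouched.

Things in the scene. Friction and masses are not known exactly. Their poses are not given: they have to be found in the camera images.
- stand_small_round: fixed proofing stand: dark wood base 90 (x) x 74 (y) x 14 mm, paper pad to 18 mm height, bridge 56 x 74 mm (top at 55 mm), steel spring collar (49 mm disc, top at 74 mm) and the seal rising from it to 104 mm: plain pale stone, 24 mm diameter round stone. Origin: centre of the base's underside; z up. THE TARGET.
- small_round_top (a point): centre of the flat top of the small round seal (24 mm diameter round stone, the smaller of the two round seals (the one to press)); it stands 30 mm above the steel collar and moves with the seal.
- seal_small_round (a joint): vertical slide of the small round seal, m: 0 at rest, grows as the seal goes down; at 0.012 its carved face meets the paper, whose soft pad then yields to the stop at 0.016. Spring 350 N/m: 4.2 N at 0.012, 5.6 N at the stop; it rises again by itself. Negative (to -0.010): pulled up.
- stand_large_round: fixed proofing stand: dark wood base 90 (x) x 74 (y) x 14 mm, paper pad to 18 mm height, bridge 56 x 74 mm (top at 55 mm), steel spring collar (49 mm disc, top at 74 mm) and the seal rising from it to 104 mm: plain pale stone, 38 mm diameter round stone. Origin: centre of the base's underside; z up. To be left alone.
- large_round_top (a point): centre of the flat top of the large round seal (38 mm diameter round stone); it stands 30 mm above the steel collar and moves with the seal.
- seal_large_round (a joint): vertical slide of the large round seal, m: 0 at rest, grows as the seal goes down; at 0.012 its carved face meets the paper, whose soft pad then yields to the stop at 0.016. Spring 350 N/m: 4.2 N at 0.012, 5.6 N at the stop; it rises again by itself. Negative (to -0.010): pulled up.
- stand_square: fixed proofing stand: dark wood base 90 (x) x 74 (y) x 14 mm, paper pad to 18 mm height, bridge 56 x 74 mm (top at 55 mm), steel spring collar (49 mm disc, top at 74 mm) and the seal rising from it to 104 mm: plain pale stone, 30 x 30 mm square stone. Origin: centre of the base's underside; z up. To be left alone.
- square_top (a point): centre of the flat top of the square seal (30 x 30 mm square stone); it stands 30 mm above the steel collar and moves with the seal.
- seal_square (a joint): vertical slide of the square seal, m: 0 at rest, grows as the seal goes down; at 0.012 its carved face meets the paper, whose soft pad then yields to the stop at 0.016. Spring 350 N/m: 4.2 N at 0.012, 5.6 N at the stop; it rises again by itself. Negative (to -0.010): pulled up.
- stand_oblong: fixed proofing stand: dark wood base 90 (x) x 74 (y) x 14 mm, paper pad to 18 mm height, bridge 56 x 74 mm (top at 55 mm), steel spring collar (49 mm disc, top at 74 mm) and the seal rising from it to 104 mm: plain pale stone, 20 x 42 mm oblong stone. Origin: centre of the base's underside; z up. To be left alone.
- oblong_top (a point): centre of the flat top of the oblong seal (20 x 42 mm oblong stone (long side along the stand's y)); it stands 30 mm above the steel collar and moves with the seal.
- seal_oblong (a joint): vertical slide of the oblong seal, m: 0 at rest, grows as the seal goes down; at 0.012 its carved face meets the paper, whose soft pad then yields to the stop at 0.016. Spring 350 N/m: 4.2 N at 0.012, 5.6 N at the stop; it rises again by itself. Negative (to -0.010): pulled up.
- loose_square_stone: loose pale square stone standing on the table, 26 x 26 x 60 mm high; origin: centre of underside. Bystander.
- loose_round_stone: loose pale round stone standing on the table without any stand, 26 mm diameter, 50 mm high (not the seal to press); origin: centre of underside. Bystander.
- paste_jar: loose white lidded ceramic jar, 72 mm diameter, 36 mm high; origin: centre of underside. Bystander.
- dust_brush: loose brush lying flat, about 157 mm long along its x (bristles at +x), 36 mm wide, 14 mm high; origin on the underside, 67 mm from the bristle tip. Bystander.
- carving_knife: loose carving knife lying flat, about 148 mm long along its x (blade at +x), 10 mm high; origin on the underside, 70 mm from the handle's end. Bystander.

How it is judged:
On the way:
1. the small round seal is held down on its paper by the fingertips (at least 10 mm down, for 0.8 s) (value of joint seal_small_round above 0.01 m and contact force between the fingers and stand_small_round above 1 N and horizontal distance between the grasp point and small_round_top below 0.03 m), for 0.8 s.
At the end, for the whole second after the job is handed in: After the pressing, all four seals are up within 3 mm of rest, every loose thing is within 10 mm of where it began, and the TCP is more than 70 mm from the top of the small round seal (value of joint seal_small_round between -0.003 and 0.003 m and value of joint seal_large_round between -0.003 and 0.003 m and value of joint seal_square between -0.003 and 0.003 m and value of joint seal_oblong between -0.003 and 0.003 m and distance of each of loose_square_stone, loose_round_stone, paste_jar, dust_brush, carving_knife from where it was at the start of the episode below 0.01 m and velocity of joint seal_small_round below 0.01 m/s and distance between the grasp point and small_round_top above 0.07 m); the robot touches nothing.
It fails at once if the small round seal or its stand is pressed with more than 25 N (contact force between any of the arm, the fingers and stand_small_round above 25 N).
It fails at once if the small round seal is pulled up more than 4 mm (value of joint seal_small_round below -0.004 m).
It fails at once if the fingers reach down astride the small round seal as if to grip it (TCP less than 6 mm above its top) (horizontal distance between the grasp point and small_round_top below 0.03 m and z of the grasp point in the frame of small_round_top below 0.006 m).
It fails at once if another seal or its stand is touched with more than 0.5 N, or moves more than 3 mm (contact force between any of the arm, the fingers and stand_large_round above 0.5 N or contact force between any of the arm, the fingers and stand_square above 0.5 N or contact force between any of the arm, the fingers and stand_oblong above 0.5 N or value of joint any of seal_large_round, seal_square, seal_oblong above 0.003 m or value of joint any of seal_large_round, seal_square, seal_oblong below -0.003 m).
It fails at once if a loose thing is touched with more than 0.5 N or moved more than 10 mm (distance of any of loose_square_stone, loose_round_stone, paste_jar, dust_brush, carving_knife from where it was at the start of the episode above 0.01 m or contact force between any of the arm, the fingers and loose_square_stone above 0.5 N or contact force between any of the arm, the fingers and loose_round_stone above 0.5 N or contact force between any of the arm, the fingers and paste_jar above 0.5 N or contact force between any of the arm, the fingers and dust_brush above 0.5 N or contact force between any of the arm, the fingers and carving_knife above 0.5 N).
It also fails if it takes over 35 s, if anything falls off the work surface, if the arm or the gripper's body presses on something with over 40 N, if the wrist force passes 120 N, or if a joint passes its speed limit or range.

## Robot

A 6-joint arm with a two-finger parallel gripper is mounted at the origin on the work surface. World frame = base frame: x ahead of the robot, y to its left, z up, the work surface at z = 0. Lengths are in m, angles in rad, forces in N, time in s.
With the tool pointing down it reaches from about 0.275 to 0.75 m from the base axis. Payload 10.2 kg.
Tool frame: the origin (TCP) lies between the finger pads, 19 mm behind the fingertips; this is the grasp point; z points along the fingers, y is the line along which they close (so a half turn about z gives the same grasp; the last joint's range is limited). The gripper opens to 85 mm and grips with 20 to 120 N. Pads are 22 mm wide; open, the fingers measure 114 mm over their backs; the gripper's body (76 mm by 85 mm) begins 54 mm behind the grasp point. The pads swing forward as they close: fully open they stand 13 mm farther back than shut.
Start: joints at [-1.565, 0.313, 1.498, -0, 1.331, -0.223], TCP at [0.119, -0.511, 0.25] pointing down, gripper open.
Joint ranges: [-2.94, 2.94], [-0.97, 2.17], [0.19, 2.56], [-1.23, 4.37], [0.02, 3.11], [-2.88, 2.88]. Speed limits (rad/s): [2.39, 2.39, 3.01, 3.14, 3.14, 3.14].

## Interface

Orientations are given as a unit quaternion [w, x, y, z].
In Python, from plant import bot gives the robot as it stands.
- The arm moves only by the tool step_arm, never from a script. Its argument "steps" is a list of rows, each a list of 6 numbers: the shift along the tool's x, y, z each as a share of 80 mm, from -1 to 1, then the turn, a rotation vector about the tool's x, y, z each as a share of pi/2 rad, from -1 to 1. In form: [[x, y, z, ax, ay, az], ...]. A call has exactly 10 rows; each row is the pose to reach, as a shift and turn from the pose commanded when the call began, along the tool's axes at that moment; what a row does not reach only later rows make up. A row lasts 1/10 s, in which the tool goes at most 50 mm and 8.59 degrees, less where a joint would pass 70% of its speed; a pose out of reach is approached as far as the arm can. A call with a number of a shift or a turn outside -1 to 1 is refused whole. A call with a gripper value outside its range is refused whole. "claw" is the finger opening in mm, from 0 to 85.4, set as the call begins (left out, the last holds). The fingers move at their own pace and stop on an object; "newtons" is the grip in N (left out, the last holds). Time passes only in rows, so rows that repeat a pose let the fingers close, or fill a call up. It gives the time, the measured TCP pose, the force, the opening and the grip force at its end, in the units of the state.
- bot.get_state(): the state, without advancing time (a new reading comes with each control period).
- bot.camera(name): name is "side" or "top"; returns a dict with "pixels" (400x640x3 uint8, blue, green, red), "z_map" (400x640 float32, m along the optical axis (not along the pixel's ray), 0 where there is no reading), "fx", "fy", "cx", "cy" (pixels), "camera_from_world" (4x4, takes a point from world to camera coordinates). Camera axes: x right, y down, z forward; pixel columns grow to the right and rows downward; lengths in m; the calibration is good to about 2 mm. A picture is of the moment at which its call begins.
- bot.hand_in(): hands the job in; it is judged then, once.
The state is a dict: "clock": time; "joints": joint angles; "qd": joint speeds; "tau": joint torques, N m; "tcp_pos": TCP position; "orientation": TCP orientation; "wrist_force": force on the tool from outside, world axes, zero at the start; "ft_torque": the same for the moment, N m; "opening": opening from 0.0 (shut) to 1.0 (fully open); "gripper_force": force on a finger pad.
Only numpy, scipy, OpenCV 4.12 (cv2) and the standard library are available. Lean on these libraries where they do the work, as an engineer would, in place of code of your own. Each camera call takes 0.05 s, during which the arm holds its last target. There are 200 camera calls.

## Working session

There is one attempt and no reset: what is moved stays moved. The work goes in short steps, Python scripts to look and compute and a tool call to move; the robot and the scene stay as the last step left them, time stands still between calls to the robot, and variables do not carry over. Pictures are saved under pics/ and viewed, at most 10 in all, crops included, and the job is handed in when it is done.

Besides the shell and the picture viewer there is one more tool, called after "Request:" as a command line: name --pt "numbers of a row" for each row, then --argument value for the rest. step_arm: Moves the arm, as the interface text tells. Shift numbers are shares of 80 mm and turn numbers shares of pi/2 rad, none past 1 either way. Its arguments: {"type":"object","properties":{"steps":{"type":"array","items":{"type":"array","items":{"type":"number"}}},"claw":{"type":"number"},"newtons":{"type":"number"}},"required":["steps"]}

```bash
mkdir -p pics; cat > h.py <<'E'
import numpy as np, cv2
from plant import bot
def world(c):
    z=c["z_map"]; v,u=np.indices(z.shape)
    p=np.stack([(u-c["cx"])/c["fx"]*z,(v-c["cy"])/c["fy"]*z,z,np.ones_like(z)],-1)
    w=(p@np.linalg.inv(c["camera_from_world"]).T)[...,:3]
    w[z==0]=np.nan
    return w
E
python3 - <<'E'
from h import *
for n in("top","side"):
    c=bot.camera(n); cv2.imwrite(f"pics/{n}.png",c["pixels"]); np.savez(f"{n}.npz",**c)
    if n=="top":
        w=world(c); m=((w[...,2]>.095)&(w[...,2]<.112)).astype(np.uint8)
        k,l,s,ce=cv2.connectedComponentsWithStats(m)
        for i in range(1,k):
            if s[i,4]>15:
                q=w[l==i]; print(s[i],q.mean(0).round(4),q.min(0).round(4),q.max(0).round(4))
s=bot.get_state();print(s)
E
```

```text
[422  32  62  51 698] [ 0.8349 -0.2767  0.104 ] [ 0.8    -0.3487  0.095 ] [ 0.9065 -0.2225  0.112 ]
[507  46  17   9  48] [ 0.8627 -0.4144  0.1059] [ 0.8561 -0.4315  0.0959] [ 0.8737 -0.3953  0.1119]
[498  59  23  19 176] [ 0.8218 -0.4058  0.1029] [ 0.8102 -0.4264  0.0953] [ 0.8495 -0.3776  0.1118]
[ 24 102  39  39 203] [0.7102 0.5645 0.0994] [0.6766 0.5353 0.095 ] [0.7582 0.6166 0.1045]
[ 25 104  10  10  33] [0.7446 0.6074 0.0991] [0.7355 0.5979 0.095 ] [0.7535 0.6183 0.1045]
[ 49 113   6   6  19] [0.7272 0.5569 0.1045] [0.724  0.5537 0.0951] [0.7317 0.5604 0.112 ]
[ 29 115   7   5  23] [0.7232 0.5991 0.1033] [0.7192 0.596  0.0967] [0.728  0.6039 0.1115]
[ 23 116   4   8  26] [0.7197 0.6179 0.0984] [0.712  0.6143 0.0953] [0.727  0.6224 0.1027]
[ 33 127   7   4  19] [0.6978 0.5881 0.1054] [0.6936 0.5856 0.0966] [0.7008 0.5897 0.112 ]
[348 163  18  18 223] [ 0.6066 -0.0794  0.1038] [ 0.5895 -0.0975  0.0964] [ 0.6246 -0.0627  0.1097]
[189 168  23  15 218] [0.6008 0.2416 0.1034] [0.5865 0.2198 0.0953] [0.615  0.264  0.1082]
[262 212  19  18 271] [0.5056 0.094  0.1041] [0.4887 0.0757 0.0
[... 487 characters left out ...]
114]
{'clock': 0.1, 'joints': array([-1.56535431e+00,  3.13370592e-01,  1.49837837e+00,  2.60971698e-05,
        1.33098160e+00, -2.23398655e-01]), 'qd': array([ 0.00053672, -0.00065527, -0.00175338, -0.002261  , -0.00181439,
       -0.00056863]), 'tau': array([ 3.81985723e-03, -4.12896037e+01, -2.60136187e+01, -8.33370927e-05,
        3.03662622e-03, -3.20663219e-05]), 'tcp_pos': array([ 0.11908916, -0.51109874,  0.24949779]), 'orientation': array([-5.64201972e-04,  9.93461326e-01,  1.14167730e-01,  7.44793768e-05]), 'wrist_force': array([-0.37805266,  0.01991896, -1.08172885]), 'ft_torque': array([ 0.04280183, -0.03735777, -0.01062306]), 'gripper_force': 0.0, 'opening': 1.0019220971720681}
```

View pics/top.png

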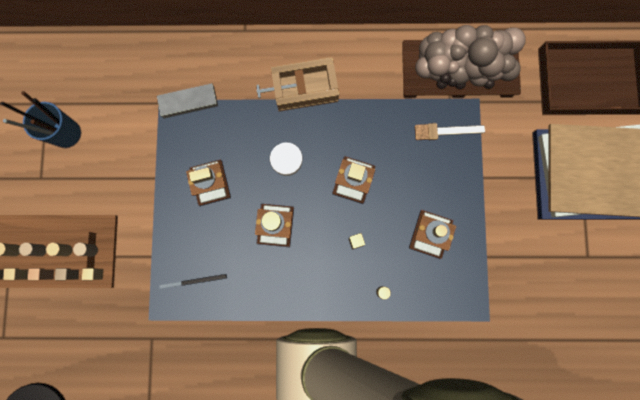

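View pics/side.png

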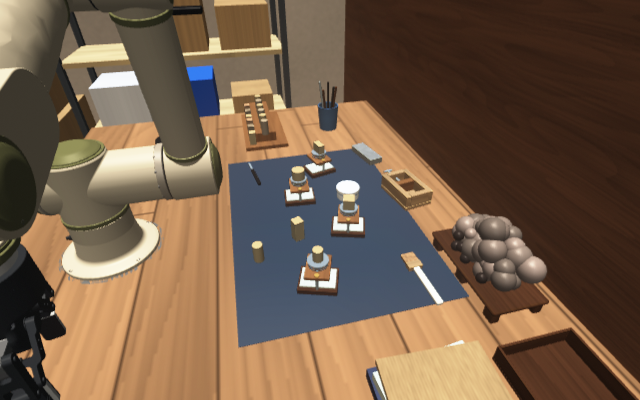

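The top view shows the large round seal at pixel (271,222) and the small round one at (441,231). The small one's top is at about (0.486, -0.247, 0.104), roughly 23 mm across, which matches the target. Next I shut the fingers and travel at z = 0.25.

Request:
step_arm --pt "0.05 -0.02 0 0 0 0" --pt "0.15 -0.06 0 0 0 0" --pt "0.27 -0.11 0 0 0 0" --pt "0.39 -0.16 0 0 0 0" --pt "0.51 -0.21 0 0 0 0" --pt "0.63 -0.26 0 0 0 0" --pt "0.73 -0.3 0 0 0 0" --pt "0.81 -0.33 0 0 0 0" --pt "0.87 -0.36 0 0 0 0" --pt "0.87 -0.36 0 0 0 0" --claw 0 --newtons 20

```text
clock: 1.1
tcp_pos: [0.1807, -0.4672, 0.25]
orientation: [0.0, 0.993, 0.114, -0.0]
wrist_force: [-0.3, -0.2, -1.2]
opening: 0.002
gripper_force: 0.0
```

Request:
step_arm --pt "0.1 -0.04 0 0 0 0" --pt "0.2 -0.08 0 0 0 0" --pt "0.3 -0.12 0 0 0 0" --pt "0.4 -0.17 0 0 0 0" --pt "0.5 -0.21 0 0 0 0" --pt "0.6 -0.25 0 0 0 0" --pt "0.7 -0.29 0 0 0 0" --pt "0.8 -0.33 0 0 0 0" --pt "0.9 -0.37 0 0 0 0" --pt "1 -0.41 0 0 0 0"

```text
clock: 2.1
tcp_pos: [0.2514, -0.417, 0.25]
orientation: [0.0, 0.993, 0.114, 0.0]
wrist_force: [0.8, -0.0, 0.2]
opening: -0.002
gripper_force: 0.0
```

Request:
step_arm --pt "0.1 -0.04 0 0 0 0" --pt "0.2 -0.08 0 0 0 0" --pt "0.3 -0.12 0 0 0 0" --pt "0.4 -0.17 0 0 0 0" --pt "0.5 -0.21 0 0 0 0" --pt "0.6 -0.25 0 0 0 0" --pt "0.7 -0.29 0 0 0 0" --pt "0.8 -0.33 0 0 0 0" --pt "0.9 -0.37 0 0 0 0" --pt "1 -0.41 0 0 0 0"

```text
clock: 3.1
tcp_pos: [0.3219, -0.3669, 0.25]
orientation: [0.0, 0.993, 0.114, 0.0]
wrist_force: [-0.2, 0.8, -0.3]
opening: -0.004
gripper_force: 0.0
```

Request:
step_arm --pt "0.1 -0.04 0 0 0 0" --pt "0.2 -0.08 0 0 0 0" --pt "0.3 -0.12 0 0 0 0" --pt "0.4 -0.17 0 0 0 0" --pt "0.5 -0.21 0 0 0 0" --pt "0.6 -0.25 0 0 0 0" --pt "0.7 -0.29 0 0 0 0" --pt "0.8 -0.33 0 0 0 0" --pt "0.9 -0.37 0 0 0 0" --pt "1 -0.41 0 0 0 0"

```text
clock: 4.1
tcp_pos: [0.3923, -0.3168, 0.25]
orientation: [0.0, 0.993, 0.114, 0.0]
wrist_force: [-0.0, 0.2, -0.2]
opening: 0.001
gripper_force: 0.0
```

Request:
step_arm --pt "0.1 -0.04 0 0 0 0" --pt "0.2 -0.08 0 0 0 0" --pt "0.3 -0.12 0 0 0 0" --pt "0.4 -0.17 0 0 0 0" --pt "0.5 -0.21 0 0 0 0" --pt "0.6 -0.25 0 0 0 0" --pt "0.7 -0.29 0 0 0 0" --pt "0.8 -0.33 0 0 0 0" --pt "0.9 -0.37 0 0 0 0" --pt "1 -0.41 0 0 0 0"

```text
clock: 5.1
tcp_pos: [0.4628, -0.2667, 0.25]
orientation: [-0.0, 0.993, 0.114, 0.0]
wrist_force: [0.4, 0.4, 0.1]
opening: 0.001
gripper_force: 0.0
```

Request:
step_arm --pt "0.08 -0.04 0 0 0 0" --pt "0.16 -0.08 0 0 0 0" --pt "0.25 -0.12 0.1 0 0 0" --pt "0.345 -0.17 0.25 0 0 0" --pt "0.345 -0.17 0.45 0 0 0" --pt "0.345 -0.17 0.65 0 0 0" --pt "0.345 -0.17 0.85 0 0 0" --pt "0.345 -0.17 0.95 0 0 0" --pt "0.345 -0.17 1 0 0 0" --pt "0.345 -0.17 1 0 0 0"

```text
clock: 6.1
tcp_pos: [0.486, -0.2475, 0.1697]
orientation: [-0.0, 0.993, 0.114, -0.0]
wrist_force: [-0.4, -0.5, 0.1]
opening: -0.005
gripper_force: 0.0
```

```bash
python3 - <<'E'
from h import *
c=bot.camera("side"); w=world(c); s=bot.get_state(); print(s["tcp_pos"],s["wrist_force"])
T=c["camera_from_world"]
def px(p):
    q=T@np.r_[p,1]; return np.array([c["fx"]*q[0]/q[2]+c["cx"],c["fy"]*q[1]/q[2]+c["cy"]])
print(px([.486,-.247,.104]),px(s["tcp_pos"]-[0,0,.019]))
# pale top near expected
m=(np.hypot(w[...,0]-.486,w[...,1]+.247)<.03)&(w[...,2]>.08)&(w[...,2]<.2)
z=w[m]; print(np.histogram(z[:,2],bins=np.arange(.08,.2,.01)))
a=z[(z[:,2]<.12)]; print(a.min(0),a.max(0)); b=z[z[:,2]>.125]; print(b.min(0),b.max(0))
u,v=px([.486,-.247,.104]).astype(int)
cr=c["pixels"][v-70:v+60,u-80:u+80]; cv2.imwrite("pics/s2.png",cv2.resize(cr,None,fx=4,fy=4))
E
```

```text
[ 0.48617529 -0.24767166  0.17017299] [ 0.38795157 -0.44569646 -0.17663466]
[316.22739484 248.09820808] [315.84690267 231.41843196]
(array([33, 40, 79,  0,  0,  0,  0, 21, 43, 47, 24]), array([0.08, 0.09, 0.1 , 0.11, 0.12, 0.13, 0.14, 0.15, 0.16, 0.17, 0.18,
       0.19]))
[ 0.47556064 -0.26152567  0.08014185] [ 0.4986406  -0.23848411  0.10632071]
[ 0.46929367 -0.26435479  0.15061175] [ 0.49511419 -0.22749884  0.19963716]
```

View pics/s2.png

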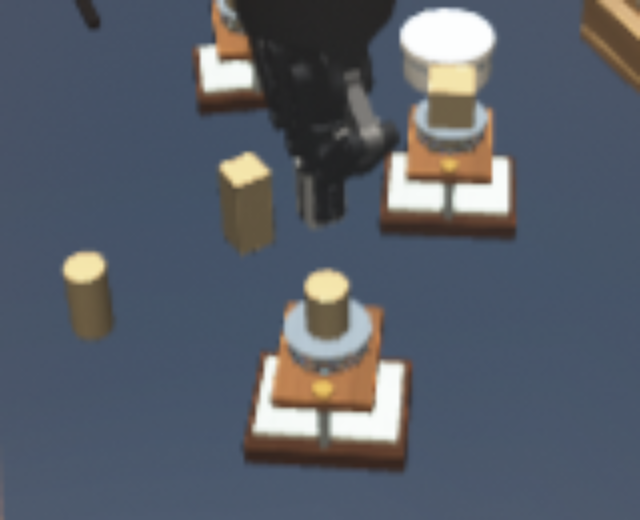

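The shut fingertips (lowest point at z ≈ 0.151) hang straight above the small round seal, whose top is at crop pixel (327,287). I descend until I feel the spring.

Request:
step_arm --pt "0 -0.0 0.1 0 0 0" --pt "0 0 0.2 0 0 0" --pt "0 0 0.3 0 0 0" --pt "0 0 0.4 0 0 0" --pt "0 0 0.48 0 0 0" --pt "0 0 0.54 0 0 0" --pt "0 0 0.58 0 0 0" --pt "0 0 0.61 0 0 0" --pt "0 0 0.63 0 0 0" --pt "0 0 0.65 0 0 0"

```text
clock: 7.15
tcp_pos: [0.4861, -0.2476, 0.1181]
orientation: [0.0, 0.993, 0.114, 0.0]
wrist_force: [-0.4, 0.7, 1.5]
opening: 0.002
gripper_force: 0.8
```

```bash
cat > chk.py <<'E'
from h import *
c=bot.camera("side"); s=bot.get_state(); print(s["clock"],s["tcp_pos"],s["wrist_force"])
T=c["camera_from_world"];w=world(c)
m=(np.hypot(w[...,0]-.486,w[...,1]+.248)<.03); z=w[m][:,2]
print(np.histogram(z[(z>.06)&(z<.13)],bins=np.arange(.06,.131,.005))[0])
cv2.imwrite("pics/s%d.png"%(s["clock"]*100),cv2.resize(c["pixels"][178:308,236:396],None,fx=4,fy=4))
E
python3 chk.py; ls pics
```

```text
7.2 [ 0.48604791 -0.24765211  0.11791928] [-0.25937025 -0.56885698  1.70419205]
[ 19 136  61  17  16  17  19  29  11  13  25  18  20  18]
s2.png
s720.png
side.png
top.png
```

Contact force is 1.7 N at 5 mm down, as the spring predicts. I press 8.5 mm further and hold.

Request:
step_arm --pt "0 0 0.015 0 0 0" --pt "0 0 0.03 0 0 0" --pt "0 0 0.045 0 0 0" --pt "0 0 0.06 0 0 0" --pt "0 0 0.075 0 0 0" --pt "0 0 0.085 0 0 0" --pt "0 0 0.095 0 0 0" --pt "0 0 0.105 0 0 0" --pt "0 0 0.105 0 0 0" --pt "0 0 0.105 0 0 0"

```text
clock: 8.2
tcp_pos: [0.4861, -0.2477, 0.1097]
orientation: [0.0, 0.993, 0.114, 0.0]
wrist_force: [-1.1, -0.1, 5.0]
opening: -0.0
gripper_force: 2.3
```

```bash
python3 chk.py
```

```text
8.25 [ 0.4860743  -0.24769665  0.10970068] [0.51224834 0.62781537 4.61980363]
[156  19  14  20  18  17  23  10  20  18  23  20  11   7]
```

Request:
step_arm --pt "0 0 0 0 0 0" --pt "0 0 0 0 0 0" --pt "0 0 0 0 0 0" --pt "0 0 0 0 0 0" --pt "0 0 0 0 0 0" --pt "0 0 0 0 0 0" --pt "0 0 0 0 0 0" --pt "0 0 0 0 0 0" --pt "0 0 0 0 0 0" --pt "0 0 0 0 0 0"

```text
clock: 9.25
tcp_pos: [0.486, -0.2477, 0.1096]
orientation: [0.0, 0.993, 0.114, 0.0]
wrist_force: [0.0, -0.0, 4.8]
opening: 0.002
gripper_force: 2.3
```

```bash
python3 chk.py; cp pics/s8*.png pics/press.png 2>/dev/null; ls pics
```

```text
9.3 [ 0.48605603 -0.24765169  0.10959811] [ 0.65748868 -0.49470241  3.65025728]
[162  17  16  16  19  22  20  12  24  13  22  21  11   7]
press.png
s2.png
s720.png
s825.png
s930.png
side.png
top.png
```

The reading of 4.7 N puts the seal about 13 mm down, on its paper. I hold a little longer, then rise smoothly.

Request:
step_arm --pt "0 0 0 0 0 0" --pt "0 0 0 0 0 0" --pt "0 0 0 0 0 0" --pt "0 0 0 0 0 0" --pt "0 0 0 0 0 0" --pt "0 0 -0.04 0 0 0" --pt "0 0 -0.08 0 0 0" --pt "0 0 -0.12 0 0 0" --pt "0 0 -0.16 0 0 0" --pt "0 0 -0.2 0 0 0"

```text
clock: 10.3
tcp_pos: [0.4856, -0.2473, 0.1254]
orientation: [-0.001, 0.993, 0.114, -0.001]
wrist_force: [-0.1, 0.1, 0.3]
opening: 0.002
gripper_force: 0.0
```

Request:
step_arm --pt "0 0 -0.05 0 0 0" --pt "0 0 -0.15 0 0 0" --pt "0 0 -0.25 0 0 0" --pt "0 0 -0.35 0 0 0" --pt "0 0 -0.5 0 0 0" --pt "0 0 -0.65 0 0 0" --pt "0 0 -0.8 0 0 0" --pt "0 0 -0.9 0 0 0" --pt "0 0 -1 0 0 0" --pt "0 0 -1 0 0 0"

```text
clock: 11.3
tcp_pos: [0.4863, -0.2478, 0.2067]
orientation: [0.001, 0.993, 0.114, 0.001]
wrist_force: [-0.6, 0.6, -0.3]
opening: -0.002
gripper_force: 0.0
```

Request:
step_arm --pt "0 0 -0.1 0 0 0" --pt "0 0 -0.2 0 0 0" --pt "0 0 -0.3 0 0 0" --pt "0 0 -0.4 0 0 0" --pt "0 0 -0.5 0 0 0" --pt "0 0 -0.6 0 0 0" --pt "0 0 -0.7 0 0 0" --pt "0 0 -0.75 0 0 0" --pt "0 0 -0.75 0 0 0" --pt "0 0 -0.75 0 0 0"

```text
clock: 12.3
tcp_pos: [0.4859, -0.2476, 0.2653]
orientation: [-0.0, 0.993, 0.114, -0.0]
wrist_force: [0.5, 1.0, -0.5]
opening: 0.003
gripper_force: 0.0
```

```bash
python3 chk.py; cp pics/s12*.png pics/end.png; ls pics
```

```text
12.35 [ 0.48591352 -0.24755148  0.26520827] [-0.02382998 -0.46258182  0.63698839]
[ 25  13 164  39  19  15  18  19  71   8   0   0   0   0]
end.png
press.png
s1235.png
s2.png
s720.png
s825.png
s930.png
side.png
top.png
```

View pics/end.png

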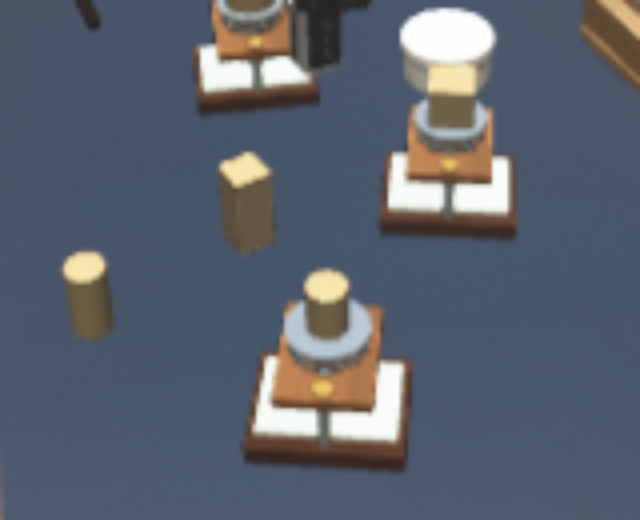

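View pics/s930.png

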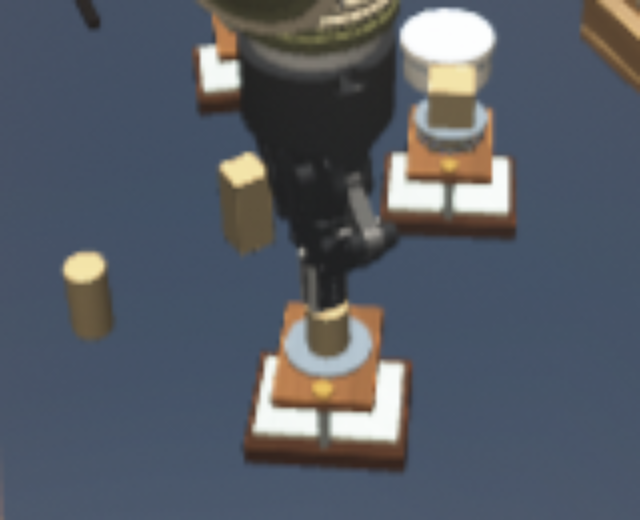

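During the press the seal and its collar sat low under the fingertips. It is now back at its original height (top at crop pixel (327,287)), the hand is clear, and nothing else in view has moved.

```bash
python3 -c "
from plant import bot
print(bot.hand_in())"
```

```text
the job is handed in; nothing more can be done
None
```

I pressed the small round seal about 13 mm down onto its paper at about 4.7 N, held it there for over a second and let it rise back to rest. The hand ended about 160 mm clear, nothing else in the final camera view had moved, and the job is handed in (no verdict was returned).

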